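# Fit the attachment plate on the orbital shaker

## Task

Fit the attachment plate that has two large round holes onto the orbital shaker, so that both holes drop over the two studs and the plate lies flat on the shaker's table. Keep hold of it until it is down on the studs or the table: do not drop it from above them. Leave the other plate, the one with four small corner holes, where it lies.

Things in the scene. Friction and masses are not known exactly. Their poses are not given: they have to be found in the camera images.
- plate_handle (a point): The plate to fit: loose steel plate 180 (x) x 100 (y) x 6 mm, 0.25-0.45 kg, flat on the bench, two 32 mm through holes 58 mm either side of its middle along x. On its middle stands a grey handle block 50 long (x), 14 thick (y), 50 mm tall. This point: the handle's centre, 31 mm above the plate's underside; z up. Half a turn about z fits as well.
- other_handle (a point): The other plate, to be left alone: same outline, steel and handle, but with only four small 9 mm holes at its corners. It lies flat on the bench beside the first; which is nearer the shaker varies. This point: the centre of its handle, 31 mm above its underside, same axes.
- shaker_table (a point): Fixed shaker: white housing 220 x 220 mm, grey table 210 (x) x 150 mm, its top 76 mm above the bench, two steel studs 12 mm thick, 18 mm tall, tapered tips, 58 mm either side of the middle along x. This point: midway between the studs on the table's top; z up. A seated plate has its middle over this point, x axes parallel, about 10 mm of play.
Not all that is in view belongs to the job. What is shaped like the part that bears plate_handle but purple is not meant.

How it is judged:
By the outcome, as a careful person would: the job done as asked, in the order asked, and still so for the second after the job is handed in, with the robot touching nothing.
It also fails if it takes over 38 s, if anything falls off the work surface, if the arm or the gripper's body presses on something with over 40 N, if the wrist force passes 120 N, or if a joint passes its speed limit or range.

## Robot

A 6-joint arm with a two-finger parallel gripper is mounted at the origin on the work surface. World frame = base frame: x ahead of the robot, y to its left, z up, the work surface at z = 0. Lengths are in m, angles in rad, forces in N, time in s.
With the tool pointing down it reaches from about 0.3 to 0.825 m from the base axis. Payload 5.4 kg.
Tool frame: the origin (TCP) lies between the finger pads; the fingertips stand 11 mm ahead of it and the grasp point (between the pads) lies 8 mm behind it; z points along the fingers, y is the direction in which the jaws open and shut (so a half turn about z gives the same grasp; the last joint's range is limited). The gripper opens to 92 mm and grips with 3 to 60 N. Pads are 20 mm wide; open, the fingers measure 128 mm over their backs; the gripper's body (75 mm by 189 mm) begins 69 mm behind the grasp point.
Start: joints at [1.062, 0.158, 1.597, -0, 1.386, -0.21], TCP at [0.169, 0.55, 0.226] pointing down, gripper open.
Joint ranges: [-2.91, 2.91], [-0.94, 2.29], [0.18, 2.7], [-1.29, 4.43], [0.17, 2.64], [-3, 3]. Speed limits (rad/s): [2.57, 2.57, 3.14, 3.14, 3.14, 3.14].

## Interface

Orientations are given as a rotation vector (axis times angle).
In Python, from station import state, imaging, manip, nets gives the robot as it stands. The module is installed in compiled form; this text tells all that it offers.
- The arm moves only by the shell command python3 -m crank 'ROWS' [OPENING] [FORCE]. ROWS is JSON, a list of rows, each an object with "offset": the shift along the tool's x, y, z in units of 150 mm (1.0 is 150 mm), a list of three; "spin": the turn about the tool's z in units of 360 degrees (1.0 is 360 degrees). A call has exactly 8 rows; each row is the pose to reach, as a shift and turn from the pose measured when the call began, along the tool's axes at that moment, turning the shorter way round; what a row does not reach only later rows make up. A row lasts 1/10 s, in which the tool goes at most 50 mm and 8.59 degrees, less where a joint would pass 70% of its speed; a pose out of reach is approached as far as the arm can. A call with a number of a shift or a turn outside -1 to 1 is refused whole. A call with a gripper value outside its range is refused whole. OPENING is the closure, from 0 (fully open) to 1 (shut), set as the call begins (- or left out, the last holds). The fingers move at their own pace and stop on an object; FORCE is the grip in N (left out, the last holds). Time passes only in rows, so rows that repeat a pose let the fingers close, or fill a call up. It gives the time, the measured TCP pose, the force and the opening at its end, in the units of the state.
- state(): the state, without advancing time (a new reading comes with each control period).
- imaging.camera(name): name is "scene" or "side" or "wrist"; returns the picture (420x560x3 uint8, blue, green, red); there is no depth.
- imaging.calibration(name): a dict with "fx", "fy", "cx", "cy" (pixels), "T" (4x4, takes a point from camera to world coordinates). Camera axes: x right, y up, looking along -z (the intrinsics and any distortion apply to the point x, -y, -z); pixel columns grow to the right and rows downward; lengths in m; the calibration is good to about 2 mm. A picture is of the moment at which its call begins: read the wrist's pose just before it. calibration takes no time and is no camera call; for the wrist camera it gives the pose at the moment of the call.
- manip.finish_job(): hands the job in, once; it reports no verdict.
Trained networks look in the newest picture that a camera, given by its name, has taken for a name from the list of things; names that differ only in an ending like _2 or _b are one class to them, and where a whole thing is asked for, a point or a joint stands for the part that bears it (a point fixed in the world has none). Each returns a list of dicts, best first, with "score" (0 to 1); they miss things now and then, are a little off and sometimes report something else, mostly with a low value. They report only what shows in the picture. A call takes as long as a camera call. They do not tell look-alikes from the thing itself.
- nets.outline_of(camera, query): "pixels" (420x560 bool, what is visible of it) and "box" ([left, top, right, bottom] in pixels, round what is visible of it).
The state is a dict: "t": time; "joint_pos": joint angles; "joint_velocities": joint speeds; "joint_torque": joint torques, N m; "eef_pos": TCP position; "eef_rot": TCP orientation; "ft_force": force on the tool from outside, world axes, zero at the start; "moment": the same for the moment, N m; "opening": finger opening in m.
Only numpy, scipy, OpenCV 4.12 (cv2) and the standard library are available. Lean on these libraries where they do the work, as an engineer would, in place of code of your own. Each camera call takes 0.05 s, during which the arm holds its last target.

## Working session

There is one attempt and no reset: what is moved stays moved. The work goes in short steps, Python scripts to look and compute and a shell command to move; the robot and the scene stay as the last step left them, time stands still between calls to the robot, and variables do not carry over. Pictures are saved under pics/ and viewed, and the job is handed in when it is done.

```bash
mkdir -p pics; python3 - <<'E'
from station import state, imaging, manip, nets
import cv2,numpy as np
print(state())
for c in ["scene","side"]:
    cv2.imwrite(f"pics/{c}0.png",imaging.camera(c))
    k=imaging.calibration(c);print(c,k)
    for q in ["plate_handle","other_handle","shaker_table"]:
        for r in nets.outline_of(c,q):print(c,q,r["score"],r["box"])
E
```

```text
{'t': 0.0, 'joint_pos': array([ 1.06190988e+00,  1.59053289e-01,  1.59823135e+00, -6.93808974e-06,
        1.38623680e+00, -2.10091008e-01]), 'joint_velocities': array([-0.00090679, -0.00037326, -0.000976  , -0.00089666,  0.000346  ,
       -0.00147325]), 'joint_torque': array([ 9.66346888e-04, -3.85568798e+01, -3.22107160e+01,  7.00641680e-02,
        3.78718064e-02, -1.50358410e-04]), 'eef_pos': array([0.16897017, 0.54896272, 0.22461699]), 'eef_rot': array([-4.67500552e-01, -3.10593251e+00,  2.83921531e-03]), 'ft_force': array([-0.69922822,  0.08349822, -0.24133434]), 'moment': array([-0.00892666,  0.00795178,  0.05814557]), 'opening': 0.0917191255077909}
scene {'fx': 429.829925546221, 'fy': 429.829925546221, 'cx': 281.3643066516497, 'cy': 212.33789611665313, 'T': array([[-0.15837311, -0.79157979,  0.5901859 ,  1.16363065],
       [ 0.98727442, -0.13566724,  0.08296754,  0.05098372],
       [ 0.01439347,  0.59581527,  0.80299252,  0.96567115],
       [ 0.        ,  0.        ,  0.        ,  1.        ]])}
scene plate_handle 0.79 [168.2, 187.8, 211.7, 242.3]
scene plate_handle 0.66 [318.5, 277.6, 403.2, 352.6]
scene plate_handle 0.6 [179.2, 138.3, 235.5, 164.7]
scene other_handle 0.56 [239.8, 197.7, 298.9, 261.4]
scene shaker_table 0.68 [339.7, 178.9, 432.1, 271.5]
side {'fx': 532.2886739744902, 'fy': 532.2886739744902, 'cx': 269.22828006242565, 'cy': 207.65799058717712, 'T': array([[-0.99022479,  0.11221442, -0.08284198,  0.40065542],
       [-0.13927122, -0.76291419,  0.63132042,  0.72566184],
       [ 0.00764193,  0.63668663,  0.77108478,  0.98852036],
       [ 0.        ,  0.        ,  0.        ,  1.        ]])}
side plate_handle 0.75 [249.3, 126.7, 321.1, 162.3]
side plate_handle 0.74 [350.4, 123.6, 401.4, 177.6]
side plate_handle 0.67 [101.7, 252.7, 200.0, 334.3]
side other_handle 0.97 [224.0, 185.3, 310.4, 236.3]
side shaker_table 0.57 [200.4, 264.8, 330.0, 384.6]
```

View pics/scene0.png

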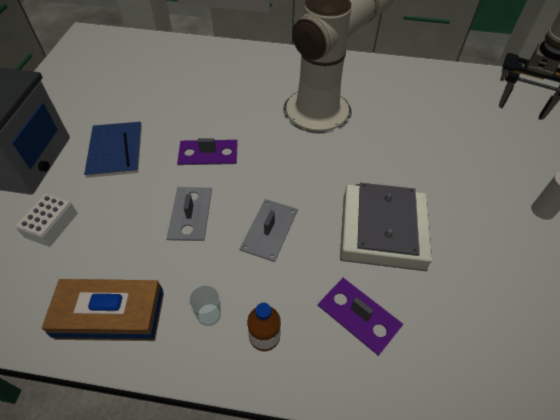

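View pics/side0.png

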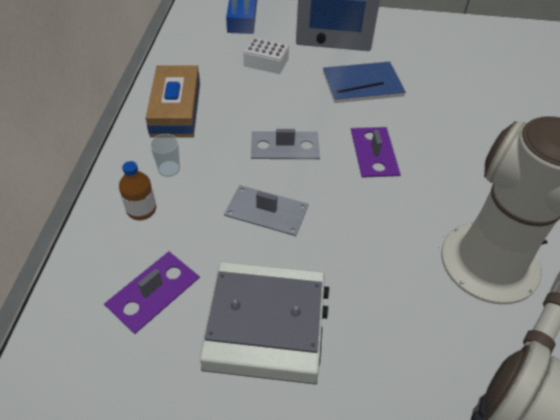

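Candidates with two large holes: grey at scene (190,213) / side (285,145); purple at scene (208,151) and (360,314), which are the decoys. The grey one with small corner holes at scene (270,229) is the other plate. The grey plate at scene (190,213) fits; I'll confirm it in a crop and measure.

```bash
cat > h.py <<'E'
import numpy as np
from station import imaging
def ray(c,u,v,k=None):
    k=k or imaging.calibration(c);T=k["T"]
    d=T[:3,:3]@np.array([(u-k["cx"])/k["fx"],-(v-k["cy"])/k["fy"],-1]);return T[:3,3],d
def at(c,u,v,z,k=None):
    o,d=ray(c,u,v,k);return o+d*(z-o[2])/d[2]
def px(c,p,k=None):
    k=k or imaging.calibration(c);T=k["T"];q=T[:3,:3].T@(np.array(p)-T[:3,3])
    return np.array([k["cx"]+k["fx"]*q[0]/-q[2],k["cy"]-k["fy"]*q[1]/-q[2]])
E
python3 - <<'E'
import cv2,numpy as np
from h import *
from station import nets
s=cv2.imread("pics/scene0.png");d=cv2.imread("pics/side0.png")
def crop(im,x,y,w,h,f):return cv2.resize(im[y:y+h,x:x+w],None,fx=f,fy=f,interpolation=cv2.INTER_CUBIC)
a=np.hstack([crop(s,155,175,80,60+15,5),crop(d,245,110,80,75,5)])
b=np.hstack([crop(s,335,170,100,75+25,4),crop(d,200,255,100+40,100,4)][:1]+[crop(d,210,260,100,100,4)])
cv2.imwrite("pics/cA.png",a);cv2.imwrite("pics/cB.png",b)
# plate mask corners
for c,i in (("scene",0),("side",0)):
    for r in nets.outline_of(c,"plate_handle"):
        m=r["pixels"].astype(np.uint8);pts=cv2.findNonZero(m)
        P=np.array([at(c,*p[0],.006)[:2] for p in pts]).astype(np.float32)
        print(c,r["box"],cv2.minAreaRect(P), P.mean(0))
E
```

```text
scene [168.2, 187.8, 211.7, 242.3] ((0.5003644824028015, -0.29844456911087036), (0.1811593919992447, 0.10189439356327057), 7.64140510559082) [ 0.50264037 -0.29847103]Traceback (most recent call last):
  File "<stdin>", line 13, in <module>
  File "h.py", line 7, in at
    o,d=ray(c,u,v,k);return o+d*(z-o[2])/d[2]
        ~~~^^^^^^^^^
  File "h.py", line 4, in ray
    k=k or imaging.calibration(c);T=k["T"]
           ~~~~~~~~~~~~~~~~~~~^^^
ValueError: time passes only in moves, steps and waits
```

View pics/cA.png

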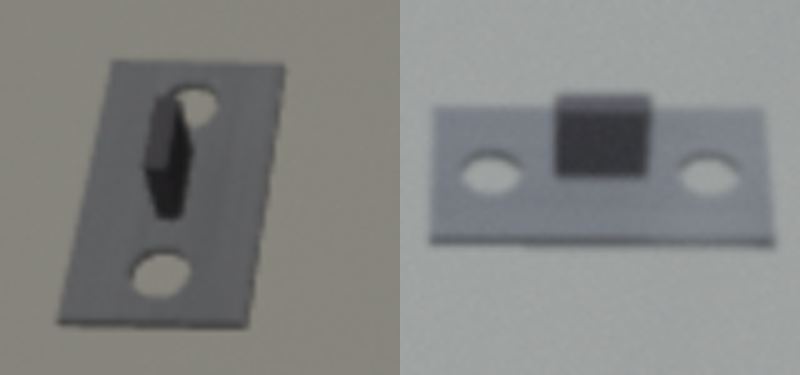

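View pics/cB.png

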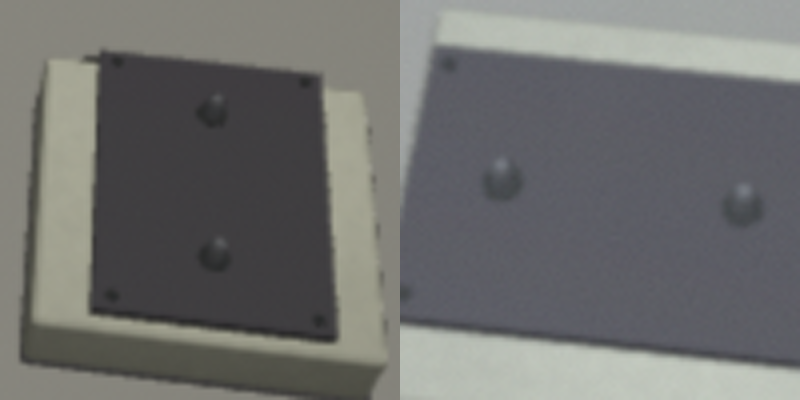

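The crop confirms it: grey plate, two large holes, handle in the middle, in both views. The second crop shows the studs: scene (389,195) and (389,232), side about (236,303) and (296,309).

```bash
python3 - <<'E'
from h import *
K={c:imaging.calibration(c) for c in("scene","side")}
def A(c,l,off,f,z):
    return np.array([at(c,(u)/f+off[0],(v)/f+off[1],z,K[c])[:2] for u,v in l])
np.set_printoptions(precision=4,suppress=True)
def show(n,c,P):
    d=P[1]-P[0];print(n,c,P.tolist(),"mid",P.mean(0),"len",np.linalg.norm(d),"ang",np.degrees(np.arctan2(d[1],d[0])))
P=A("scene",[(110,60),(286,65),(248,323),(58,320)],(155,175),5,.006);print("corners",P,P.mean(0))
show("long","scene",np.array([P[:2].mean(0),P[2:].mean(0)]))
P=A("side",[(32,107),(364,107),(376,238),(30,236)],(245,110),5,.006);print("corners",P,P.mean(0))
show("long","side",np.array([P[[1,2]].mean(0),P[[0,3]].mean(0)]))
show("holes","side",A("side",[(309,174),(92,173)],(245,110),5,.005))
show("handletop","side",A("side",[(250,99),(156,98)],(245,110),5,.056))
for z,S,D in ((.094,[(217,94),(218,238)],[(743,184),(502,159)]),(.076,[(212,119),(214,264)],[(742,220),(502,194)])):
    show(f"stud{z}","scene",A("scene",S,(335,170),4,z)); show(f"stud{z}","side",A("side",[(u-400,v) for u,v in D],(210,260),4,z))
E
```

```text
corners [[ 0.4192 -0.3604]
 [ 0.4055 -0.2594]
 [ 0.5814 -0.2343]
 [ 0.5963 -0.3336]] [ 0.5006 -0.2969]
long scene [[0.4123346390364646, -0.30988867243735263], [0.5888460406974709, -0.28394108512458005]] mid [ 0.5006 -0.2969] len 0.1784083860239957 ang 8.362717775593515
corners [[ 0.5915 -0.3375]
 [ 0.413  -0.3641]
 [ 0.3987 -0.2651]
 [ 0.5767 -0.2401]] [ 0.495  -0.3017]
long side [[0.4058590112000019, -0.3145939289397796], [0.5840809469072586, -0.2888083401658732]] mid [ 0.495  -0.3017] len 0.18007763591201037 ang 8.23256758693948
holes side [[0.43771024783844364, -0.3086137202092595], [0.5518823141716959, -0.2923959661519441]] mid [ 0.4948 -0.3005] len 0.11531815241959141 ang 8.084585435582161
handletop side [[0.47127307649694994, -0.3060421373555987], [0.5194581779946456, -0.29962057776481343]] mid [ 0.4954 -0.3028] len 0.04861111430445958 ang 7.590997509178267
stud0.094 scene [[0.41442282985661705, 0.23009226981423925], [0.5299414698444528, 0.23187647786025678]] mid [0.4722 0.231 ] len 0.11553241788775424 ang 0.884874190414681
stud0.094 side [[0.413515618441104, 0.22488959192847702], [0.5286595398883341, 0.22804000524724694]] mid [0.4711 0.2265] len 0.11518701207308481 ang 1.5672591518115393
stud0.076 scene [[0.42108387817850534, 0.23073357123999666], [0.537075269742099, 0.233343319263667]] mid [0.4791 0.232 ] len 0.1160207468585078 ang 1.2889087832126256
stud0.076 side [[0.4121636387846574, 0.23408968829049276], [0.5278168249710578, 0.23680850869823927]] mid [0.47   0.2354] len 0.11568513931994794 ang 1.3466835877512682
```

```bash
cat >> h.py <<'E'
from station import state
from scipy.spatial.transform import Rotation as R
def plan(p,yaw):
    """target TCP world, tool-y world yaw deg (mod 180)"""
    s=state();M=R.from_rotvec(s["eef_rot"]).as_matrix()
    d=M.T@(np.array(p)-s["eef_pos"])
    y=np.degrees(np.arctan2(M[1,1],M[0,1]));dy=(yaw-y+90)%180-90
    print("t",round(s["t"],2),"pos",s["eef_pos"].round(4),"yaw",y.round(1),"tilt",M[:,2].round(3),"F",s["ft_force"].round(1),"open",round(s["opening"],4),"q6",s["joint_pos"][5].round(2))
    print("offset units",(d/.15).round(3),"spin",round(-dy/360,4))
E
python3 -c "
from h import *
plan([.498,-.2995,.20],98.3)"
```

```text
t 0.45 pos [0.1693 0.5495 0.2255] yaw 72.9 tilt [-0. -0. -1.] F [-0.4 -0.4 -0. ] open 0.0917 q6 -0.21
offset units [-3.76  -4.764  0.171] spin -0.0706
```

```bash
python3 -m crank '[{"offset":[-0.25,-0.25,0],"spin":0},{"offset":[-0.5,-0.5,0],"spin":0},{"offset":[-0.75,-0.75,0],"spin":0},{"offset":[-1,-1,0],"spin":0},{"offset":[-1,-1,0],"spin":0},{"offset":[-1,-1,0],"spin":0},{"offset":[-1,-1,0],"spin":0},{"offset":[-1,-1,0],"spin":0}]' 0 20
python3 -m crank '[{"offset":[-0.25,-0.25,0],"spin":0},{"offset":[-0.5,-0.5,0],"spin":0},{"offset":[-0.75,-0.75,0],"spin":0},{"offset":[-0.8,-1,0],"spin":0},{"offset":[-0.8,-1,0],"spin":0},{"offset":[-0.8,-1,0],"spin":0},{"offset":[-0.8,-1,0],"spin":0},{"offset":[-0.8,-1,0],"spin":0}]'
python3 -c "
from h import *
plan([.498,-.2995,.20],98.3)"
```

```text
t: 1.25
eef_pos: [0.2678, 0.3631, 0.2256]
eef_rot: [-0.465, -3.107, -0.0]
ft_force: [0.5, 0.3, -0.8]
opening: 0.092
t: 2.05
eef_pos: [0.3383, 0.1859, 0.2255]
eef_rot: [-0.46, -3.107, -0.001]
ft_force: [0.4, -0.6, 0.7]
opening: 0.0915
t 2.05 pos [0.3383 0.1859 0.2255] yaw 73.2 tilt [-0.001  0.001 -1.   ] F [ 0.4 -0.6  0.7] open 0.0915 q6 -1.09
offset units [-1.956 -2.789  0.168] spin -0.0698
```

```bash
python3 -m crank '[{"offset":[-0.15,-0.2,0],"spin":0},{"offset":[-0.3,-0.4,0],"spin":0},{"offset":[-0.45,-0.6,0],"spin":0},{"offset":[-0.6,-0.8,0],"spin":0},{"offset":[-0.7,-1,0],"spin":0},{"offset":[-0.7,-1,0],"spin":0},{"offset":[-0.7,-1,0],"spin":0},{"offset":[-0.7,-1,0],"spin":0}]'
python3 -m crank '[{"offset":[-0.15,-0.2,0],"spin":-0.01},{"offset":[-0.3,-0.4,0],"spin":-0.02},{"offset":[-0.45,-0.6,0],"spin":-0.03},{"offset":[-0.6,-0.8,0],"spin":-0.04},{"offset":[-0.7,-1,0],"spin":-0.05},{"offset":[-0.7,-1,0],"spin":-0.06},{"offset":[-0.7,-1,0],"spin":-0.07},{"offset":[-0.7,-1,0],"spin":-0.07}]'
python3 -c "
from h import *
plan([.498,-.2995,.20],98.3)"
```

```text
t: 2.85
eef_pos: [0.3952, 0.0134, 0.2252]
eef_rot: [-0.456, -3.107, -0.001]
ft_force: [0.1, -0.6, -0.1]
opening: 0.0919
t: 3.65
eef_pos: [0.4531, -0.1591, 0.2249]
eef_rot: [0.236, -3.132, -0.002]
ft_force: [-0.3, -0.4, 0.2]
opening: 0.092
t 3.65 pos [ 0.4531 -0.1591  0.2249] yaw 98.6 tilt [-0.001  0.001 -1.   ] F [-0.3 -0.4  0.2] open 0.092 q6 -2.31
offset units [-0.156 -0.97   0.164] spin 0.0009
```

```bash
python3 -m crank '[{"offset":[-0.04,-0.25,0],"spin":0},{"offset":[-0.08,-0.5,0.05],"spin":0},{"offset":[-0.12,-0.75,0.1],"spin":0},{"offset":[-0.156,-0.97,0.16],"spin":0},{"offset":[-0.156,-0.97,0.16],"spin":0},{"offset":[-0.156,-0.97,0.16],"spin":0},{"offset":[-0.156,-0.97,0.16],"spin":0},{"offset":[-0.156,-0.97,0.16],"spin":0}]'
python3 - <<'E'
from h import *
import cv2
plan([.498,-.2995,.031],98.3)
k=imaging.calibration("wrist");im=imaging.camera("wrist")
cv2.imwrite("pics/w1.png",im);np.savez("k1.npz",**k);print(k["T"].round(3))
for p in ([.498,-.2995,.056],[.498,-.2995,.006]):print(px("wrist",p,k))
E
```

```text
t: 4.45
eef_pos: [0.4983, -0.2981, 0.2013]
eef_rot: [0.238, -3.132, -0.002]
ft_force: [0.6, 0.3, 0.4]
opening: 0.092
t 4.45 pos [ 0.4983 -0.2981  0.2013] yaw 98.7 tilt [-0.     0.001 -1.   ] F [0.6 0.3 0.4] open 0.092 q6 -2.47
offset units [ 0.003 -0.01   1.135] spin 0.0011
[[-0.151 -0.949 -0.278  0.42 ]
 [ 0.988 -0.145 -0.045 -0.31 ]
 [ 0.003 -0.282  0.96   0.36 ]
 [ 0.     0.     0.     1.   ]]
[280.91893042 199.09701838]
[281.11288341 188.52055449]
```

View pics/w1.png

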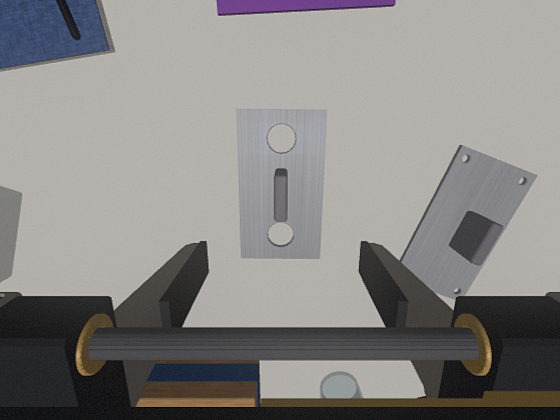

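The plate lies centred between the jaws: holes at (281,138) and (281,234), handle from (281,168) to (281,222). I'll refine from the holes.

```bash
python3 - <<'E'
from h import *
k=dict(np.load("k1.npz"))
a=at("w",281.5,138,.006,k);b=at("w",280.7,233.5,.006,k);print(a,b,(a+b)/2,np.linalg.norm(a-b),np.degrees(np.arctan2(*(b-a)[1::-1])))
plan([*((a+b)/2)[:2],.031],98.3)
E
```

```text
[ 0.44043456 -0.3077631   0.006     ] [ 0.55406438 -0.29153727  0.006     ] [ 0.49724947 -0.29965019  0.006     ] 0.11478246441526288 8.126642807447176
t 4.5 pos [ 0.4983 -0.2983  0.2013] yaw 98.7 tilt [-0.001  0.001 -1.   ] F [ 0.2 -0.1  0. ] open 0.0919 q6 -2.47
offset units [ 0.007 -0.009  1.135] spin 0.0011
```

```bash
python3 -m crank '[{"offset":[0.007,-0.009,0.2],"spin":0.001},{"offset":[0.007,-0.009,0.4],"spin":0.001},{"offset":[0.007,-0.009,0.6],"spin":0.001},{"offset":[0.007,-0.009,0.8],"spin":0.001},{"offset":[0.007,-0.009,0.95],"spin":0.001},{"offset":[0.007,-0.009,1],"spin":0.001},{"offset":[0.007,-0.009,1],"spin":0.001},{"offset":[0.007,-0.009,1],"spin":0.001}]'
python3 -c "
from h import *
plan([.4973,-.2996,.031],98.2)"
```

```text
t: 5.3
eef_pos: [0.4982, -0.3002, 0.0528]
eef_rot: [-0.228, 3.132, -0.001]
ft_force: [-0.3, 0.6, -0.4]
opening: 0.0917
t 5.3 pos [ 0.4982 -0.3002  0.0528] yaw 98.3 tilt [ 0.001 -0.001 -1.   ] F [-0.3  0.6 -0.4] open 0.0917 q6 -2.47
offset units [0.006 0.005 0.146] spin 0.0004
```

```bash
python3 -m crank '[{"offset":[0.006,0.004,0.05],"spin":0},{"offset":[0.006,0.004,0.1],"spin":0},{"offset":[0.006,0.004,0.146],"spin":0},{"offset":[0.006,0.004,0.146],"spin":0},{"offset":[0.006,0.004,0.146],"spin":0},{"offset":[0.006,0.004,0.146],"spin":0},{"offset":[0.006,0.004,0.146],"spin":0},{"offset":[0.006,0.004,0.146],"spin":0}]'
python3 -m crank '[{"offset":[0,0,0],"spin":0},{"offset":[0,0,0],"spin":0},{"offset":[0,0,0],"spin":0},{"offset":[0,0,0],"spin":0},{"offset":[0,0,0],"spin":0},{"offset":[0,0,0],"spin":0},{"offset":[0,0,0],"spin":0},{"offset":[0,0,0],"spin":0}]' 1 40
python3 -c "
from h import *
plan([.4973,-.2996,.031],98.2)"
```

```text
t: 6.1
eef_pos: [0.4974, -0.2999, 0.0312]
eef_rot: [-0.228, 3.132, -0.002]
ft_force: [-0.1, 0.2, -0.2]
opening: 0.0919
t: 6.9
eef_pos: [0.4974, -0.2999, 0.0312]
eef_rot: [-0.228, 3.132, -0.002]
ft_force: [0.0, 0.0, 0.3]
opening: 0.0303
t 6.9 pos [ 0.4974 -0.2999  0.0312] yaw 98.3 tilt [ 0.002 -0.001 -1.   ] F [0.  0.  0.3] open 0.0303 q6 -2.47
offset units [0.001 0.002 0.001] spin 0.0004
```

Not closed yet, so I'll keep closing.

```bash
python3 -m crank '[{"offset":[0,0,0],"spin":0},{"offset":[0,0,0],"spin":0},{"offset":[0,0,0],"spin":0},{"offset":[0,0,0],"spin":0},{"offset":[0,0,0],"spin":0},{"offset":[0,0,0],"spin":0},{"offset":[0,0,0],"spin":0},{"offset":[0,0,0],"spin":0}]' 1 40
```

```text
t: 7.7
eef_pos: [0.4975, -0.3001, 0.0313]
eef_rot: [-0.228, 3.132, -0.002]
ft_force: [0.0, -1.3, 0.4]
opening: 0.0142
```

```bash
python3 -m crank '[{"offset":[0,0,-0.1],"spin":0},{"offset":[0,0,-0.25],"spin":0},{"offset":[0,0,-0.4],"spin":0},{"offset":[0,0,-0.55],"spin":0},{"offset":[0,0,-0.7],"spin":0},{"offset":[0,0,-0.85],"spin":0},{"offset":[0,0,-0.95],"spin":0},{"offset":[0,0,-1],"spin":0}]'
python3 - <<'E'
from h import *
import cv2
plan([.472,.230,.181],91.3)
k=imaging.calibration("wrist");im=imaging.camera("wrist")
cv2.imwrite("pics/w2.png",im);np.savez("k2.npz",**k)
E
```

```text
t: 8.5
eef_pos: [0.4976, -0.3, 0.1831]
eef_rot: [-0.229, 3.13, -0.004]
ft_force: [0.6, -0.3, -3.2]
opening: 0.0136
t 8.5 pos [ 0.4976 -0.3     0.1831] yaw 98.4 tilt [ 0.003 -0.003 -1.   ] F [ 0.6 -0.3 -3.2] open 0.0136 q6 -2.47
offset units [-0.345  3.521  0.005] spin 0.0196
```

View pics/w2.png

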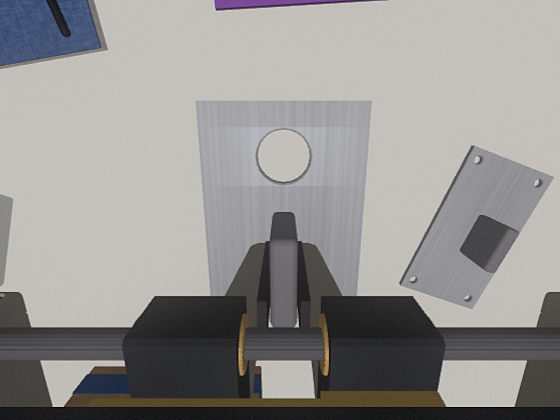

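The plate is held (weight 3.2 N, opening 13.6 mm), with its near hole visible at (284,156). Next is the transfer.

```bash
python3 - <<'E'
from h import *
k=dict(np.load("k2.npz"));print(at("w",284,156,.158,k))
E
python3 -m crank '[{"offset":[-0.01,0.1,0],"spin":0},{"offset":[-0.02,0.25,0],"spin":0},{"offset":[-0.04,0.4,0],"spin":0},{"offset":[-0.05,0.55,0],"spin":0},{"offset":[-0.07,0.7,0],"spin":0},{"offset":[-0.08,0.85,0],"spin":0},{"offset":[-0.1,1,0],"spin":0},{"offset":[-0.1,1,0],"spin":0}]'
python3 -m crank '[{"offset":[-0.01,0.12,0],"spin":0},{"offset":[-0.02,0.27,0],"spin":0},{"offset":[-0.04,0.42,0],"spin":0},{"offset":[-0.05,0.57,0],"spin":0},{"offset":[-0.07,0.72,0],"spin":0},{"offset":[-0.08,0.87,0],"spin":0},{"offset":[-0.1,1,0],"spin":0},{"offset":[-0.1,1,0],"spin":0}]'
python3 -c "
from h import *
plan([.472,.230,.181],91.3)"
```

```text
[ 0.4402028  -0.30735878  0.158     ]
t: 9.35
eef_pos: [0.4895, -0.1458, 0.1813]
eef_rot: [-0.234, 3.132, 0.0]
ft_force: [-0.0, -0.2, -4.5]
opening: 0.0138
t: 10.15
eef_pos: [0.4811, 0.0067, 0.1802]
eef_rot: [0.237, -3.131, -0.002]
ft_force: [-0.4, 0.0, -3.3]
opening: 0.0134
t 10.15 pos [0.4811 0.0067 0.1802] yaw 98.7 tilt [-0.001  0.001 -1.   ] F [-0.4  0.  -3.3] open 0.0134 q6 -1.96
offset units [-0.165  1.481 -0.003] spin 0.0205
```

```bash
python3 -m crank '[{"offset":[-0.01,0.12,0],"spin":0.002},{"offset":[-0.03,0.27,0],"spin":0.005},{"offset":[-0.05,0.42,0],"spin":0.01},{"offset":[-0.07,0.57,0],"spin":0.015},{"offset":[-0.09,0.72,0],"spin":0.0205},{"offset":[-0.1,0.87,0],"spin":0.0205},{"offset":[-0.11,0.95,0],"spin":0.0205},{"offset":[-0.11,0.95,0],"spin":0.0205}]'
python3 - <<'E'
from h import *
import cv2
plan([.472,.230,.181],91.3)
k=imaging.calibration("wrist");im=imaging.camera("wrist")
cv2.imwrite("pics/w3.png",im);np.savez("k3.npz",**k)
E
```

```text
t: 10.95
eef_pos: [0.4757, 0.1504, 0.18]
eef_rot: [0.038, -3.139, -0.002]
ft_force: [0.5, -1.0, -3.4]
opening: 0.0136
t 10.95 pos [0.4757 0.1504 0.18  ] yaw 91.4 tilt [-0.002  0.001 -1.   ] F [ 0.5 -1.  -3.4] open 0.0136 q6 -1.53
offset units [ 0.012  0.531 -0.006] spin 0.0002
```

View pics/w3.png

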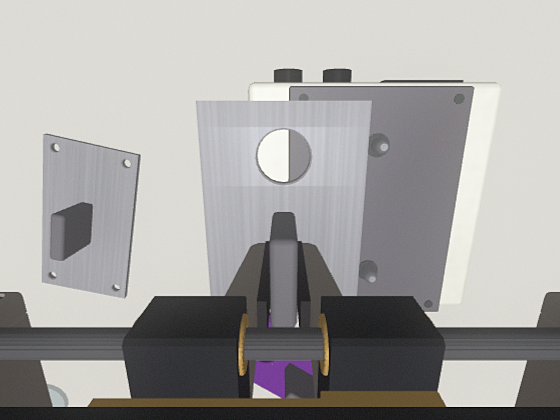

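Both studs show beside the plate, near (380,145) and (369,271). I'll enlarge them for a second stud measurement.

```bash
python3 - <<'E'
import cv2,numpy as np
i=cv2.imread("pics/w3.png");f=lambda x,y:cv2.resize(i[y:y+50,x:x+50],None,fx=8,fy=8,interpolation=cv2.INTER_CUBIC)
cv2.imwrite("pics/w3c.png",np.hstack([f(355,120),f(350,245)]))
E
```

```text
(no output)
```

View pics/w3c.png

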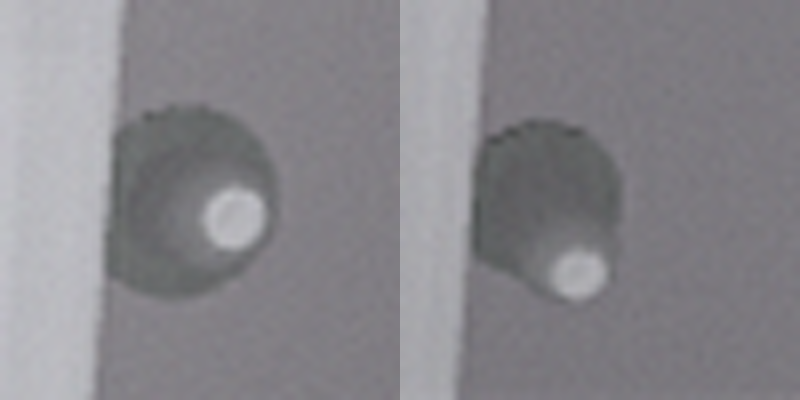

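Bright flat tips at crop (235,218) and (580,275), i.e. pixels (384.4,147.3) and (372.5,279.4).

```bash
python3 - <<'E'
from h import *
k=dict(np.load("k3.npz"))
for z,u in ((.094,((384.4,147.3),(372.5,279.4))),):
  a=at("w",*u[0],z,k);b=at("w",*u[1],z,k);m=(a+b)/2;g=np.degrees(np.arctan2(*(b-a)[1::-1]))
  print(a,b,m,np.linalg.norm(a-b),g)
plan([*m[:2],.181],90+g)
E
```

```text
[0.41574292 0.22947651 0.094     ] [0.53157113 0.23239338 0.094     ] [0.47365702 0.23093495 0.094     ] 0.11586492869739413 1.4425601960953163
t 11.0 pos [0.4758 0.1496 0.1801] yaw 91.3 tilt [-0.002  0.001 -1.   ] F [-0.3 -0.9 -3.5] open 0.0139 q6 -1.53
offset units [ 0.002  0.543 -0.006] spin -0.0003
```

```bash
python3 -m crank '[{"offset":[0,0.1,0],"spin":0},{"offset":[0,0.22,0],"spin":0},{"offset":[0.002,0.34,0],"spin":0},{"offset":[0.002,0.46,0],"spin":0},{"offset":[0.002,0.543,0],"spin":0},{"offset":[0.002,0.543,0],"spin":0},{"offset":[0.002,0.543,0],"spin":0},{"offset":[0.002,0.543,0],"spin":0}]'
python3 - <<'E'
from h import *
import cv2
plan([.4737,.2309,.130],91.4)
c=[imaging.camera(x) for x in("side","wrist")]
cv2.imwrite("pics/d4.png",np.hstack([cv2.resize(c[0][240:390,180:350],None,fx=2.3,fy=2.3,interpolation=2),cv2.resize(c[1],(400,345))]))
E
```

```text
t: 11.8
eef_pos: [0.4738, 0.23, 0.1801]
eef_rot: [0.036, -3.139, 0.0]
ft_force: [0.3, 0.1, -3.7]
opening: 0.0137
t 11.8 pos [0.4738 0.23   0.1801] yaw 91.3 tilt [-0.002 -0.    -1.   ] F [ 0.3  0.1 -3.7] open 0.0137 q6 -1.37
offset units [-0.     0.006  0.334] spin -0.0003
```

View pics/d4.png

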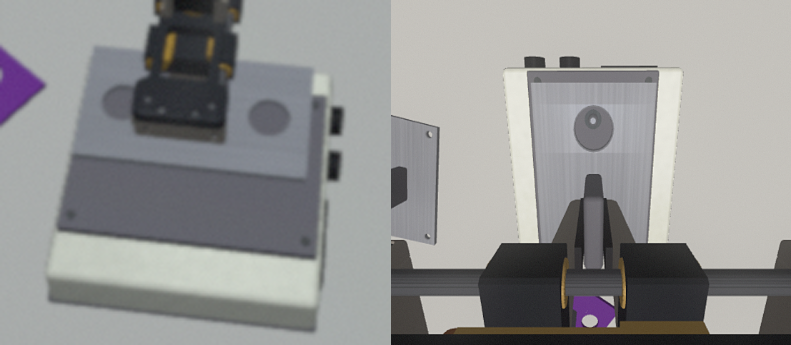

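The stud shows inside the near hole (wrist panel at about (593,122)), aligned. I'll lower slowly, watching the force.

```bash
python3 -m crank '[{"offset":[0,0.006,0.06],"spin":0},{"offset":[0,0.006,0.12],"spin":0},{"offset":[0,0.006,0.18],"spin":0},{"offset":[0,0.006,0.24],"spin":0},{"offset":[0,0.006,0.29],"spin":0},{"offset":[0,0.006,0.33],"spin":0},{"offset":[0,0.006,0.37],"spin":0},{"offset":[0,0.006,0.4],"spin":0}]'
python3 -c "
from h import *
plan([.4737,.2309,.1073],91.4)"
```

```text
t: 12.7
eef_pos: [0.4736, 0.2312, 0.1196]
eef_rot: [0.036, -3.139, -0.0]
ft_force: [0.6, 0.8, -2.9]
opening: 0.0141
t 12.7 pos [0.4736 0.2312 0.1196] yaw 91.3 tilt [-0.002  0.    -1.   ] F [ 0.6  0.8 -2.9] open 0.0141 q6 -1.37
offset units [-0.001 -0.002  0.082] spin -0.0003
```

The underside is now below the stud tips with no contact force, so the studs are in the holes. Final descent:

```bash
python3 -m crank '[{"offset":[0,0,0.02],"spin":0},{"offset":[0,0,0.035],"spin":0},{"offset":[0,0,0.05],"spin":0},{"offset":[0,0,0.06],"spin":0},{"offset":[0,0,0.07],"spin":0},{"offset":[0,0,0.078],"spin":0},{"offset":[0,0,0.08],"spin":0},{"offset":[0,0,0.08],"spin":0}]'
python3 - <<'E'
from h import *
import cv2
plan([.4737,.2309,.1073],91.4)
c=[imaging.camera(x) for x in("side","wrist")]
cv2.imwrite("pics/d5.png",np.hstack([cv2.resize(c[0][240:390,180:350],None,fx=2.3,fy=2.3,interpolation=2),cv2.resize(c[1],(400,345))]))
E
```

```text
t: 13.5
eef_pos: [0.4736, 0.2312, 0.1076]
eef_rot: [0.036, -3.139, -0.0]
ft_force: [0.2, 0.2, -2.9]
opening: 0.0138
t 13.5 pos [0.4736 0.2312 0.1076] yaw 91.3 tilt [-0.002  0.    -1.   ] F [ 0.2  0.2 -2.9] open 0.0138 q6 -1.37
offset units [-0.001 -0.002  0.002] spin -0.0003
```

View pics/d5.png

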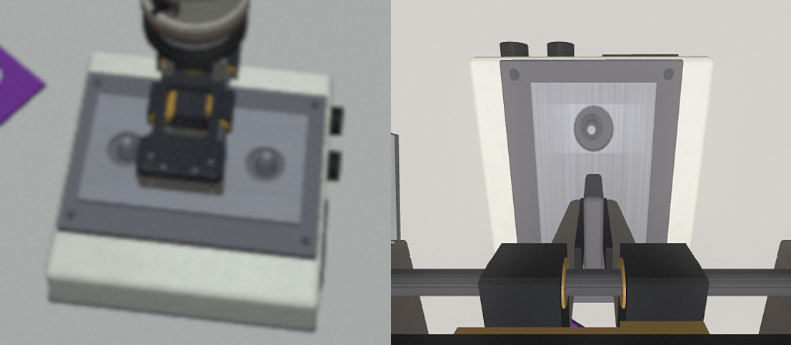

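Both studs are centred in their holes (side panel at (125,148) and (265,162)). The weight is still on the gripper, so I'll go down until there is contact.

```bash
python3 -m crank '[{"offset":[0,0,0.002],"spin":0},{"offset":[0,0,0.004],"spin":0},{"offset":[0,0,0.006],"spin":0},{"offset":[0,0,0.008],"spin":0},{"offset":[0,0,0.01],"spin":0},{"offset":[0,0,0.01],"spin":0},{"offset":[0,0,0.01],"spin":0},{"offset":[0,0,0.01],"spin":0}]'
```

```text
t: 14.4
eef_pos: [0.4737, 0.2313, 0.1072]
eef_rot: [0.036, -3.139, -0.0]
ft_force: [-6.0, -1.4, 7.2]
opening: 0.0136
```

Contact made (+7 N). Releasing.

```bash
python3 -m crank '[{"offset":[0,0,0],"spin":0},{"offset":[0,0,0],"spin":0},{"offset":[0,0,0],"spin":0},{"offset":[0,0,0],"spin":0},{"offset":[0,0,0],"spin":0},{"offset":[0,0,0],"spin":0},{"offset":[0,0,0],"spin":0},{"offset":[0,0,0],"spin":0}]' 0.3
python3 -m crank '[{"offset":[0,0,-0.05],"spin":0},{"offset":[0,0,-0.15],"spin":0},{"offset":[0,0,-0.3],"spin":0},{"offset":[0,0,-0.45],"spin":0},{"offset":[0,0,-0.6],"spin":0},{"offset":[0,0,-0.75],"spin":0},{"offset":[0,0,-0.9],"spin":0},{"offset":[0,0,-0.95],"spin":0}]' 0.3
python3 - <<'E'
from h import *
import cv2
plan([.4737,.2309,.25],91.4)
c=[imaging.camera(x) for x in("side","wrist")]
cv2.imwrite("pics/d6.png",np.hstack([cv2.resize(c[0][240:390,180:350],None,fx=2.3,fy=2.3,interpolation=2),cv2.resize(c[1],(400,345))]))
cv2.imwrite("pics/s6.png",c[0])
E
```

```text
t: 15.2
eef_pos: [0.4737, 0.2313, 0.1072]
eef_rot: [0.036, -3.139, -0.0]
ft_force: [1.0, -0.3, -0.2]
opening: 0.0643
t: 16.0
eef_pos: [0.4752, 0.2316, 0.253]
eef_rot: [-0.036, 3.138, 0.002]
ft_force: [0.3, -0.3, 0.7]
opening: 0.0642
t 16.0 pos [0.4752 0.2316 0.253 ] yaw 91.3 tilt [ 0.003  0.001 -1.   ] F [ 0.3 -0.3  0.7] open 0.0642 q6 -1.37
offset units [ 0.01  -0.004  0.02 ] spin -0.0002
```

View pics/d6.png

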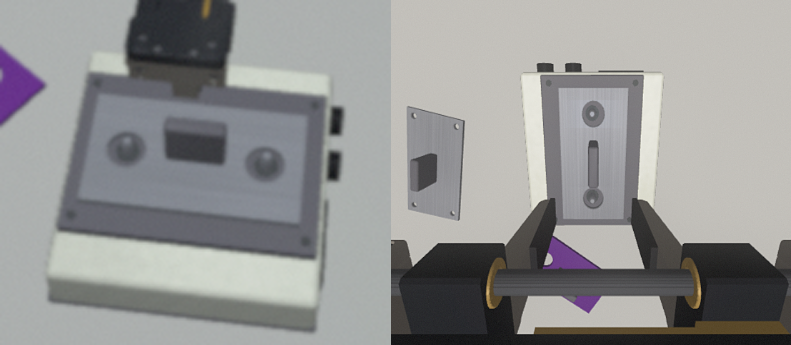

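View pics/s6.png

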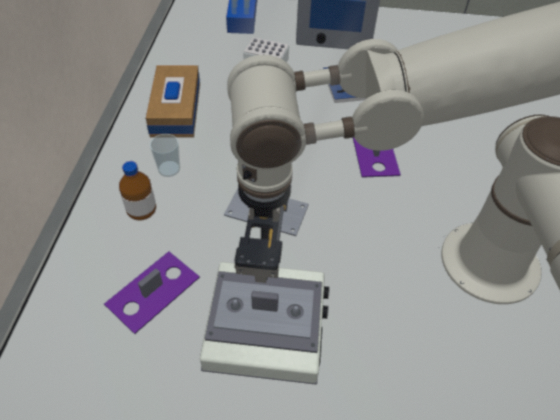

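The plate lies flat, with studs through both holes at side (236,303) and (296,309). The other plate is at its original pixels, and the gripper is clear.

```bash
python3 -c "
from station import manip
print(manip.finish_job())"
```

```text
the job is handed in; nothing more can be done
None
```

I fitted the grey plate with two large holes onto the shaker, and it lies flat on the table with both studs through its holes. I gripped it by its handle and kept hold of it until it touched down, with about 7 N of contact at the expected height. I then opened the gripper and backed off upward, and handed in at about 16 s of the 38 s allowed.

**Last checks:** The side and wrist pictures show both studs centred in the holes. The plate with four corner holes and the purple look-alikes are where they started. The arm is about 0.15 m above the plate and touching nothing, with a force reading of about 0 N.

**Disagreements:** The first readings from the scene and side cameras differed by about 5 mm. The wrist camera views settled it, giving a hole spacing of 114.8 mm and a stud spacing of 115.9 mm against the nominal 116 mm. No check failed.

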